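Clamp the vials in the bench mixer

TASK

Secure the five vials in the bench mixer for a run: with the fingers, swing the upright steel strap over and down until its pad rests on the vial caps, then push the cam lever's black handle over and all the way down so that it locks the strap. Only push, and gently: grip nothing, leave the vials in their block, disturb nothing else on the bench, and finish clear of everything.

Things in the scene. Friction and masses are not known exactly. Their poses are not given: they have to be found in the camera images.
- mixer: bench mixer, fixed to the worktop: white housing 170 (x) x 250 (y) x 44 mm, control panel on its -x face, metal platform at z = 56 mm, on it a white block with five vials in a row along y. Origin: centre of the underside, z up. In the plane x = 0 lie: strap hinge at y = +82 mm, vials from y = +48 to -48, lever pivot at y = -77. Hinge and pivot sit between steel cheeks 37 mm wide over all
- strap_hinge (a point): centre of the strap's hinge pin, 150 mm above the worktop; the pin runs along the mixer's x axis
- strap_mid (a point): middle of the steel strap's outer face (its upper face when closed), 95 mm from the hinge along the strap and 6 mm off the line through the hinge. The strap is 24 mm wide and 5 mm thick, reaches 156 mm from the hinge and has a bent-down lip at its free end
- strap (a joint): strap angle, rad: 0 = closed, level over the vials, free end towards the mixer's -y; 1.57 = upright; starts open at 1.4 to 1.75 (stop 1.85) and closes towards -y and down. The hinge is stiff (0.07 N m): the strap stays up, but below about 0.8 it sinks slowly by its weight. It rests on the sprung pad at about 0.01 to 0.04; the cam then draws it to 0
- hold_pad: the sprung rubber pad under the strap, 22x114x6.5 mm, that presses on the vial caps; 8 N per mm, about 1.2 mm of squeeze when clamped. Origin on the strap's hinge pin; moves with the strap
- lever_pivot (a point): centre of the cam lever's pivot pin, 163 mm above the worktop; the pin runs along the mixer's x axis
- lever_end (a point): free end of the cam lever's black handle, 77 mm from the pivot; the handle is 19 mm wide and 12 mm thick from 32 mm off the pivot to its end
- lever (a joint): cam lever angle, rad: 0 = handle upright, open (starts at 0 to 0.15); grows as the handle is pushed over towards the mixer's -y, away from the vials, and down; 1.57 = level, 1.60 = stop. At about 0.9 to 1.4 the cam presses the strap's lip down (1 to 2 N at the handle); past 1.4 it is over centre and stays. With the lever down first the strap cannot close
- vial_a: glass vial with black screw cap, 17 mm across, 81 mm tall, loose in the block, number 1 from the hinge (24 mm apart); origin at its bottom centre, caps top out 142 mm above the worktop
- vial_b: glass vial with black screw cap, 17 mm across, 81 mm tall, loose in the block, number 2 from the hinge (24 mm apart); origin at its bottom centre, caps top out 142 mm above the worktop
- vial_c: glass vial with white screw cap, 17 mm across, 81 mm tall, loose in the block, number 3 from the hinge (24 mm apart); origin at its bottom centre, caps top out 142 mm above the worktop
- vial_d: glass vial with black screw cap, 17 mm across, 81 mm tall, loose in the block, number 4 from the hinge (24 mm apart); origin at its bottom centre, caps top out 142 mm above the worktop
- vial_e: glass vial with black screw cap, 17 mm across, 81 mm tall, loose in the block, number 5 from the hinge (24 mm apart); origin at its bottom centre, caps top out 142 mm above the worktop
- beaker_glass: a 50 ml glass beaker, 52x58x59 mm, on the worktop in front of the mixer. A bystander; origin at the centre of its underside
- spatula: a steel spatula with a black grip, 187 mm long, lying in front of the mixer. A bystander; origin at the centre of its underside
- dropper_a: an amber dropping bottle with red rubber bulb, 43 mm across, 114 mm tall, behind the mixer. A bystander; origin at the centre of its underside
- amber_2: a small amber bottle with black cap, 38 mm across, 98 mm tall, behind the mixer. A bystander; origin at the centre of its underside
- stopper_1: a rubber stopper, 28 mm across, 24 mm tall, on the worktop at the lever end of the mixer. A bystander; origin at the centre of its underside
- vial_shelf: a small sample vial with black cap, 22 mm across, 40 mm tall, on the worktop at the lever end. A bystander; origin at the centre of its underside
- timer: a flat bench timer, 62x62x16 mm, on the worktop at the hinge end. A bystander; origin at the centre of its underside

How it is judged:
On the way, in this order (a step that is already met when the one before it is completed fails the run):
1. the strap is swung down onto the vial caps while the lever is still open (value of joint strap below 0.06 rad and value of joint lever below 0.9 rad), for 0.1 s.
2. the cam lever is pushed down over centre and holds the strap closed (value of joint strap below 0.02 rad and value of joint lever above 1.5 rad and contact force between hold_pad and anything else above 4 N), for 0.2 s.
At the end, for the whole second after the job is handed in: The strap is closed (within 0.02 rad of level), the lever is down past centre (over 1.5 rad) and stays, the pad presses on the vial caps with more than 4 N, and all five vials stand at rest in their block, within 10 mm of where they were (all of step 2 and linear speed of each of vial_a, vial_b, vial_c, vial_d, vial_e below 0.02 m/s and distance of each of vial_a, vial_b, vial_c, vial_d, vial_e from where it was at the start of the episode below 0.01 m); the robot touches nothing.
It fails at once if a vial is lifted or pulled from the block (moved more than 12 mm) (distance of any of vial_a, vial_b, vial_c, vial_d, vial_e from where it was at the start of the episode above 0.012 m).
It fails at once if another thing on the bench is moved (more than 15 mm) or knocked over (distance of any of beaker_glass, spatula, dropper_a, amber_2, stopper_1, vial_shelf, timer from where it was at the start of the episode above 0.015 m).
It fails at once if the strap or the lever is gripped or forced (more than 40 N from the fingers) (contact force between the fingers and strap above 40 N or contact force between the fingers and lever above 40 N).
It also fails if it takes over 42 s, if anything falls off the work surface, if the arm or the gripper's body presses on something with over 40 N, if the wrist force passes 120 N, or if a joint passes its speed limit or range.

ROBOT

A 6-joint arm with a two-finger parallel gripper is mounted at the origin on a cart in front of the work surface, level with it; the furniture and walls round the work are solid. World frame = base frame: x ahead of the robot, y to its left, z up, the work surface at z = 0. Lengths are in m, angles in rad, forces in N, time in s.
With the tool pointing down it reaches from about 0.25 to 0.775 m from the base axis. Payload 4 kg.
Tool frame: the origin (TCP) lies at the centre of the arm's flange, where the gripper is bolted on; the fingertips stand 199 mm ahead of it and the grasp point (between the pads) lies 180 mm ahead of it (robot.tcp_to_tips is the z of the fingertips in the tool frame, in m); z points along the fingers, y is the line along which they close (so a half turn about z gives the same grasp; the last joint's range is limited). The gripper opens to 94 mm and grips with 3 to 60 N. Pads are 16 mm wide; open, the fingers measure 119 mm over their backs; the gripper's body (75 mm by 177 mm) begins 78 mm behind the grasp point.
Start: joints at [-1.415, 0.087, 1.371, -0, 1.684, -0.103], TCP at [0.141, -0.532, 0.405] pointing down, gripper open.
Joint ranges: [-3.1, 3.1], [-0.76, 2.03], [0.27, 2.55], [-1.08, 4.22], [0.17, 2.65], [-2.57, 2.57]. Speed limits (rad/s): [2.79, 2.79, 3.14, 3.14, 3.14, 3.14].

INTERFACE

Orientations are given as [roll, pitch, yaw] about the fixed x, y, z axes, in that order (R = Rz(yaw) Ry(pitch) Rx(roll)).
In Python, from bench import robot gives the robot as it stands.
- The arm moves only by the tool play_rows, never from a script. Its arguments are lists of equal length, an entry for each row: "translation": the shift along the tool's x, y, z scaled (see below), a list of three; "twist": the turn, a rotation vector about the tool's x, y, z scaled (see below), a list of three; "gripper": the opening, from -1 (shut) to 1 (fully open). A call has 1 to 8 rows; each row shifts and turns the commanded pose from where the row before left it, along the tool's axes as they then stand; what a row does not reach is not made up. The controller multiplies each number of a shift by 0.04 m and each number of a turn by 0.1 rad. A row lasts 1/10 s, in which the tool goes at most 50 mm and 8.59 degrees, less where a joint would pass 70% of its speed; a pose out of reach is approached as far as the arm can. A call with a number of a shift or a turn outside -1 to 1 is refused whole. A call with a gripper value outside its range is refused whole. The fingers move at their own pace and stop on an object; the grip force is fixed at half the most. Time passes only in rows, so rows that do not move let the fingers close. It gives the time, the measured TCP pose, the force, the opening and the grip force at its end, in the units of the state.
- robot.get_obs(): the state, without advancing time (a new reading comes with each control period).
- robot.snapshot(name): name is "scene" or "top"; returns the picture (480x640x3 uint8, red, green, blue); there is no depth.
- robot.camera_model(name): a dict with "camera_matrix" (3x3 intrinsics, pixels), "rvec" (rotation vector, rad) and "tvec" (3), from world to camera coordinates, as OpenCV has them. Camera axes: x right, y down, z forward; pixel columns grow to the right and rows downward; lengths in m; the calibration is good to about 2 mm. A picture is of the moment at which its call begins. camera_model takes no time and is no camera call.
- robot.close_job(): hands the job in; it is judged then, once.
Trained networks look in the newest picture that a camera, given by its name, has taken for a name from the list of things; names that differ only in an ending like _2 or _b are one class to them, and where a whole thing is asked for, a point or a joint stands for the part that bears it (a point fixed in the world has none). Each returns a list of dicts, best first, with "score" (0 to 1); they miss things now and then, are a little off and sometimes report something else, mostly with a low value. They report only what shows in the picture. A call takes as long as a camera call.
- robot.recognise(name, camera): "centre" ([x, y, z] in m, in world coordinates, good to about 4 mm: the middle of the surface that is visible of it).
- robot.spot_point(name, camera): "centre" ([x, y, z] in m, in world coordinates, good to about 4 mm: a listed point, or the origin of a listed thing).
The state is a dict: "time": time; "joint_positions": joint angles; "qvel": joint speeds; "joint_torque": joint torques, N m; "tool_pos": TCP position; "ee_rot": TCP orientation; "wrist_force": force on the tool from outside, world axes, zero at the start; "wrist_torque": the same for the moment, N m; "width": finger opening in m; "finger_force": force on a finger pad.
Only numpy, scipy, OpenCV 4.12 (cv2) and the standard library are available. Lean on these libraries where they do the work, as an engineer would, in place of code of your own. Each camera call takes 0.05 s, during which the arm holds its last target. There are 200 camera calls.

## Working session

There is one attempt and no reset: what is moved stays moved. The work goes in short steps, Python scripts to look and compute and a tool call to move; the robot and the scene stay as the last step left them, time stands still between calls to the robot, and variables do not carry over. Pictures are saved under pics/ and viewed, at most 10 in all, crops included, and the job is handed in when it is done.

Besides the shell and the picture viewer there is one more tool, called after "Call:" as a command line: name --argument value ..., lists and objects as JSON in quotes. play_rows: Moves the arm, as the interface text tells. Its arguments: {"type":"object","properties":{"translation":{"type":"array","items":{"type":"array","items":{"type":"number","minimum":-1,"maximum":1}}},"twist":{"type":"array","items":{"type":"array","items":{"type":"number","minimum":-1,"maximum":1}}},"gripper":{"type":"array","items":{"type":"number"}}},"required":["translation","twist","gripper"]}

```bash
mkdir -p pics
python3 - <<'E'
from bench import robot
import cv2,numpy as np
for c in("scene","top"):
    im=robot.snapshot(c); cv2.imwrite(f"pics/{c}0.png",im[:,:,::-1])
    m=robot.camera_model(c);R=cv2.Rodrigues(np.array(m["rvec"]))[0];print(c,"cam at",-R.T@np.array(m["tvec"]).ravel())
    for n in("strap_hinge","strap_mid","lever_pivot","lever_end","mixer","vial_a","vial_c","beaker_glass","dropper_a","amber_2","stopper_1","vial_shelf","timer","spatula"):
        print(n,[(np.round(d["centre"],3).tolist(),round(d["score"],2)) for d in robot.spot_point(n,c)[:5]])
o=robot.get_obs();print(o)
E
```

```text
scene cam at [-0.15452347 -0.35730629  0.68133549]
strap_hinge [([0.466, 0.168, 0.156], 0.83)]
strap_mid []
lever_pivot []
lever_end [([0.59, 0.182, 0.002], 0.71)]
mixer [([0.489, 0.097, 0.004], 0.69)]
vial_a []
vial_c []
beaker_glass []
dropper_a [([0.592, 0.181, 0.001], 0.59)]
amber_2 [([0.602, 0.102, 0.002], 0.64)]
stopper_1 [([0.523, -0.078, -0.003], 0.66)]
vial_shelf [([0.596, -0.05, 0.001], 0.57)]
timer []
spatula [([0.394, 0.007, 0.003], 0.84)]
top cam at [0.29689164 0.14365419 1.09300452]
strap_hinge [([0.462, 0.168, 0.145], 0.76)]
strap_mid [([0.464, 0.172, 0.242], 0.56)]
lever_pivot [([0.513, 0.02, 0.167], 0.67), ([0.507, 0.048, 0.062], 0.31)]
lever_end [([0.485, 0.117, 0.063], 0.73), ([0.52, 0.011, 0.239], 0.57)]
mixer [([0.491, 0.092, 0.003], 0.76)]
vial_a [([0.489, 0.093, 0.062], 0.65), ([0.496, 0.069, 0.061], 0.63), ([0.518, -0.081, 0.001], 0.61), ([0.507, 0.048, 0.06], 0.52), ([0.48, 0.137, 0.065], 0.41)]
vial_c [([0.489, 0.093, 0.062], 0.65), ([0.496, 0.069, 0.061], 0.63), ([0.518, -0.081, 0.001], 0.61), ([0.507, 0.048, 0.06], 0.52), ([0.48, 0.137, 0.065], 0.41)]
beak
[... 361 characters left out ...]
joint_positions': array([-1.41511768e+00,  8.71708077e-02,  1.37069794e+00,  7.54406372e-06,
        1.68361213e+00, -1.03090065e-01]), 'qvel': array([-8.39034648e-04, -5.31723216e-04, -7.91745002e-05, -3.03301816e-04,
        1.39371276e-05,  8.84205338e-04]), 'joint_torque': array([-2.36584128e-03, -3.40039158e+01, -3.02597165e+01,  7.14921509e-02,
        2.37491133e-02,  3.35033121e-06]), 'tool_pos': array([ 0.14074034, -0.5316792 ,  0.40472289]), 'ee_rot': array([3.14148070e+00, 4.04649632e-06, 2.58769559e-01]), 'wrist_force': array([-0.1042204 , -0.47454997,  0.25085461]), 'wrist_torque': array([ 0.01524194, -0.00475396,  0.0070057 ]), 'finger_force': 0.0, 'width': 0.09392321691160187}
```

View pics/scene0.png

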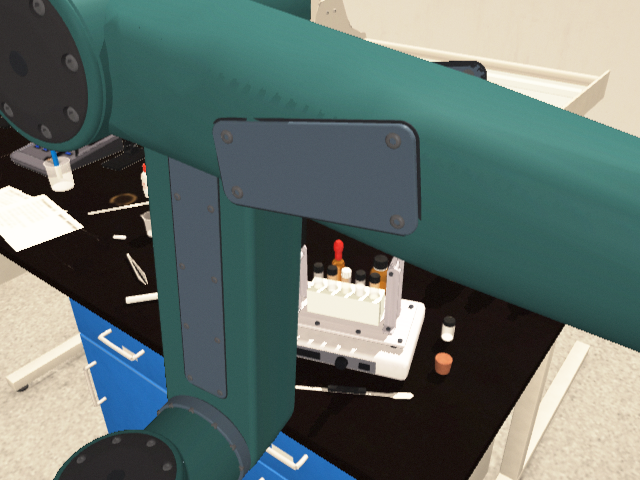

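View pics/top0.png

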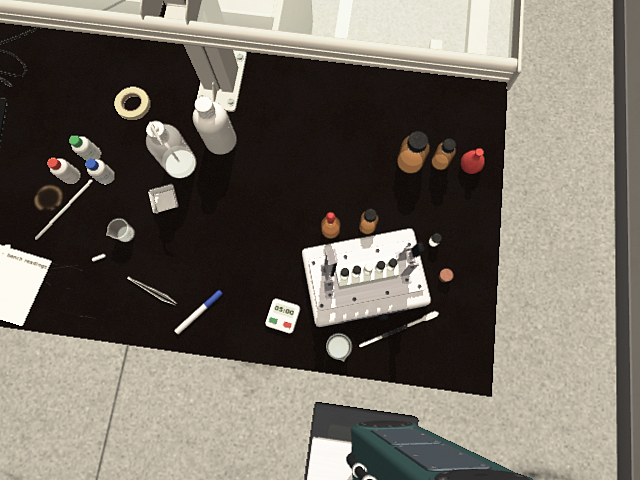

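The scene view shows the strap at about (303,270) and the lever at about (397,270), both upright. The top view shows the mixer around (368,277), with the hinge at the left end and the lever at the right end. The network points agree: hinge to pivot is 156 mm (expected 159) and the mixer yaw is about 0.306. I'm moving up and across with the fingers shut.

Call:
play_rows --translation '[[0.67, -0.57, -0.45], [0.67, -0.57, -0.45], [0.67, -0.57, -0.45], [0.67, -0.57, -0.45], [0.67, -0.57, -0.45], [0.67, -0.57, -0.45], [0.67, -0.57, -0.45], [0.67, -0.57, -0.45]]' --twist '[[0, 0, 0], [0, 0, 0], [0, 0, 0], [0, 0, 0], [0, 0, 0], [0, 0, 0], [0, 0, 0], [0, 0, 0]]' --gripper '[-1, -1, -1, -1, -1, -1, -1, -1]'

```text
time: 2.3
tool_pos: [0.3017, -0.299, 0.5497]
ee_rot: [3.141, -0.0, 0.259]
wrist_force: [-0.7, -1.0, 0.5]
width: 0.033
finger_force: 0.0
```

Call:
play_rows --translation '[[0.56, -0.65, 0], [0.62, -0.59, 0], [0.68, -0.53, 0], [0.73, -0.46, 0], [0.77, -0.38, 0], [0.8, -0.3, 0], [0.83, -0.22, 0], [0.85, -0.14, 0]]' --twist '[[0, 0, -1], [0, 0, -1], [0, 0, -1], [0, 0, -1], [0, 0, -1], [0, 0, -1], [0, 0, -1], [0, 0, -1]]' --gripper '[-1, -1, -1, -1, -1, -1, -1, -1]'

```text
time: 3.1
tool_pos: [0.4215, -0.0517, 0.5489]
ee_rot: [3.141, -0.0, 1.063]
wrist_force: [-0.0, -0.2, 0.1]
width: 0.0005
finger_force: 0.0
```

Call:
play_rows --translation '[[0.82, -0.37, 0], [0.86, -0.29, 0], [0.88, -0.2, 0], [0.9, -0.11, 0], [0.9, -0.02, 0], [0.9, 0.07, 0], [0.89, 0.16, 0], [0.87, 0.25, 0]]' --twist '[[0, 0, -1], [0, 0, -1], [0, 0, -1], [0, 0, -1], [0, 0, -1], [0, 0, -1], [0, 0, -1], [0, 0, -1]]' --gripper '[-1, -1, -1, -1, -1, -1, -1, -1]'

```text
time: 3.9
tool_pos: [0.4468, 0.2364, 0.5488]
ee_rot: [3.141, 0.0, 1.863]
wrist_force: [1.2, -0.3, 0.3]
width: 0.0004
finger_force: 0.0
```

```bash
cat > fit.py <<'E'
from bench import robot
import cv2,numpy as np
from scipy.optimize import least_squares
# known mixer points (x=0 plane): name -> list of (y,z)
K={"strap_hinge":[(.082,.150)],"lever_pivot":[(-.077,.163)],"mixer":[(0,0)],"vial_a":[(y,.061) for y in(.048,.024,0,-.024,-.048)]}
def fit():
    obs=[];oth={}
    for c in("scene","top"):
        cv2.imwrite(f"pics/{c}_{robot.get_obs()['time']:.1f}.png",robot.snapshot(c)[:,:,::-1])
        for n in list(K)+["strap_mid","lever_end"]:
            for d in robot.spot_point(n,c):
                p=np.array(d["centre"])
                if n in K: obs+=[(p,K[n],d["score"])]
                else: oth.setdefault(n,[]).append((p,d["score"],c))
    def res(q):
        ey=np.array([-np.sin(q[2]),np.cos(q[2])]);r=[]
        for p,k,s in obs:
            e=[np.r_[q[:2]+y*ey-p[:2],z-p[2]] for y,z in k]
            e=min(e,key=np.linalg.norm)
            if np.linalg.norm(e)>.02: e=e*0
            r.append(s*e[:2])
        return np.ravel(r)
    q=least_squares(res,[.49,.0935,.306]).x
    print("mixer",q.round(4),"n",sum(np.any(r) for r in res(q).reshape(-1,2)),"rms",np.sqrt((res(q)**2).mean()))
    M=np.array([[np.cos(q[2]),np.sin(q[2])],[-np.sin(q[2]),np.cos(q[2])]])
    for n in oth:
        for p,s,c in oth[n]: print(n,np.r_[M@(p[:2]-q[:2]),p[2]].round(4),round(s,2),c)
    o=robot.get_obs();t=np.array(o["tool_pos"])
    print("tip in mixer",np.r_[M@(t[:2]-q[:2]),t[2]-.199].round(4),"yaw err",o["ee_rot"][2]-np.pi/2-q[2],o["joint_positions"].round(2))
if __name__=="__main__": fit()
E
python3 fit.py; ls pics
```

```text
mixer [0.4892 0.094  0.3319] n 12 rms 0.0012087137514098236
strap_mid [0.0003 0.0852 0.2451] 0.65 scene
strap_mid [-0.0007 -0.0801  0.1628] 0.2 scene
lever_end [ 0.0003 -0.0906  0.2415] 0.78 scene
lever_end [ 0.0037 -0.0841  0.2394] 0.6 top
tip in mixer [0.0059 0.1465 0.3498] yaw err -0.04487161347429741 [ 0.37  0.    1.17 -0.    1.96  0.08]
scene0.png
scene_3.9.png
top0.png
top_4.2.png
```

View pics/scene_3.9.png

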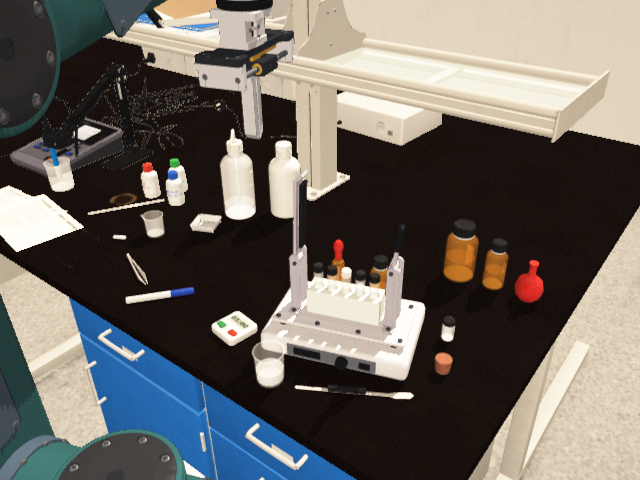

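The picture now shows the whole mixer. The strap stands upright at about (300,215), the lever is nearly upright at (400,245), and the fingers at (252,115) are clear. Next I'll align, descend behind the strap and touch its outer face.

Call:
play_rows --translation '[[-0.26, -0.05, 0.67], [-0.26, -0.05, 0.67], [-0.26, -0.05, 0.67], [0, 0, 0], [-0.2, 0, 0], [-0.2, 0, 0], [-0.1, 0, 0], [-0.1, 0, 0]]' --twist '[[0, 0, -0.2], [0, 0, -0.2], [0, 0, 0], [0, 0, 0], [0, 0, 0], [0, 0, 0], [0, 0, 0], [0, 0, 0]]' --gripper '[-1, -1, -1, -1, -1, -1, -1, -1]'

```text
time: 5.4
tool_pos: [0.4588, 0.1803, 0.4697]
ee_rot: [3.139, 0.0, 1.899]
wrist_force: [0.7, 0.8, 1.0]
width: 0.0003
finger_force: 0.1
```

```bash
python3 fit.py
python3 - <<'E'
import cv2,glob
f=sorted(glob.glob('pics/scene_*'),key=lambda s:float(s[11:-4]))[-1];print(f)
im=cv2.imread(f)[100:340,200:460];cv2.imwrite('pics/crop1.png',cv2.resize(im,None,fx=2.3,fy=2.3))
E
```

```text
mixer [0.4901 0.0925 0.3286] n 8 rms 0.0016265912603740523
strap_mid [0.0006 0.0845 0.2465] 0.74 scene
lever_end [-0.0028 -0.0868  0.2436] 0.67 scene
lever_end [ 0.0021 -0.085   0.2394] 0.81 top
tip in mixer [-0.0014  0.0936  0.2692] yaw err -0.00046658629408846686 [ 0.26 -0.04  1.38 -0.    1.81 -0.07]
pics/scene_5.4.png
```

View pics/crop1.png

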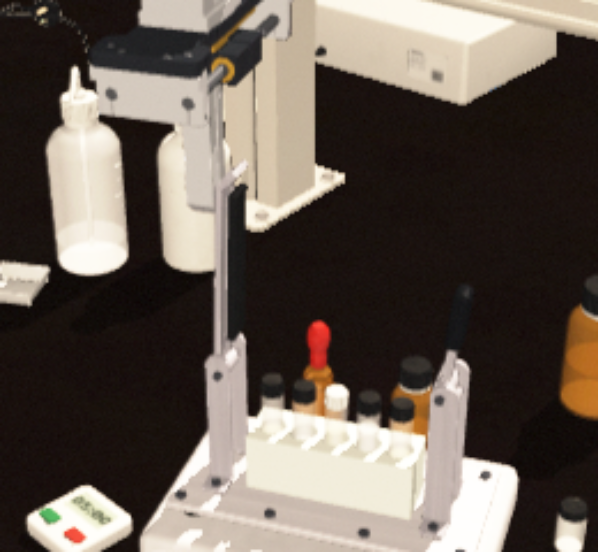

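The finger is right behind the strap at crop (205,190), nearly touching, and lined up in x. Now I'll swing it over.

Call:
play_rows --translation '[[-0.25, 0, 0.03], [-0.25, 0, 0.03], [-0.25, 0, 0.03], [-0.22, 0, 0.1], [-0.22, 0, 0.1], [-0.22, 0, 0.1], [-0.18, 0, 0.15], [-0.18, 0, 0.15]]' --twist '[[0, 0, 0], [0, 0, 0], [0, 0, 0], [0, 0, 0], [0, 0, 0], [0, 0, 0], [0, 0, 0], [0, 0, 0]]' --gripper '[-1, -1, -1, -1, -1, -1, -1, -1]'

```text
time: 6.9
tool_pos: [0.4815, 0.1129, 0.44]
ee_rot: [-3.141, 0.0, 1.899]
wrist_force: [0.3, 0.5, 1.0]
width: 0.0005
finger_force: 0.1
```

Call:
play_rows --translation '[[-0.18, 0, 0.15], [-0.13, 0, 0.19], [-0.13, 0, 0.19], [-0.13, 0, 0.19], [-0.08, 0, 0.21], [-0.08, 0, 0.21], [-0.08, 0, 0.21], [0, 0, 0]]' --twist '[[0, 0, 0], [0, 0, 0], [0, 0, 0], [0, 0, 0], [0, 0, 0], [0, 0, 0], [0, 0, 0], [0, 0, 0]]' --gripper '[-1, -1, -1, -1, -1, -1, -1, -1]'

```text
time: 7.7
tool_pos: [0.4916, 0.0826, 0.3848]
ee_rot: [-3.139, -0.001, 1.898]
wrist_force: [-0.6, -1.2, -0.0]
width: 0.0008
finger_force: 0.0
```

```bash
python3 fit.py
python3 - <<'E'
import cv2,glob
f=sorted(glob.glob('pics/scene_*'),key=lambda s:float(s[11:-4]))[-1];print(f)
im=cv2.imread(f)[100:340,200:460];cv2.imwrite('pics/crop2.png',cv2.resize(im,None,fx=2.3,fy=2.3))
E
```

```text
mixer [0.4897 0.0911 0.3405] n 5 rms 0.000652009406822459
strap_mid [-0.0013 -0.0077  0.1738] 0.81 scene
strap_mid [ 0.0009 -0.0125  0.158 ] 0.72 top
lever_end [ 0.0535 -0.1682 -0.0009] 0.64 scene
lever_end [ 0.0032 -0.0858  0.2389] 0.7 top
tip in mixer [-0.0008 -0.0085  0.1877] yaw err -0.01249308649495845 [ 0.05 -0.02  1.52 -0.    1.64 -0.27]
pics/scene_7.7.png
```

View pics/crop2.png

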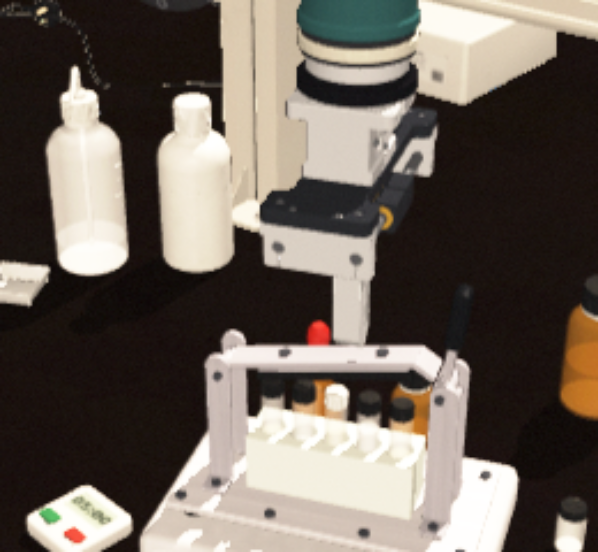

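The strap has sunk well ahead of the finger and lies nearly level at crop (330,357), with the lip by the lever. I'll press down gently.

Call:
play_rows --translation '[[0, 0, 0.2], [0, 0, 0.2], [0, 0, 0.13], [0, 0, 0.06], [0, 0, 0.05], [0, 0, 0.05], [0, 0, 0], [0, 0, 0]]' --twist '[[0, 0, 0], [0, 0, 0], [0, 0, 0], [0, 0, 0], [0, 0, 0], [0, 0, 0], [0, 0, 0], [0, 0, 0]]' --gripper '[-1, -1, -1, -1, -1, -1, -1, -1]'

```text
time: 9.2
tool_pos: [0.4918, 0.0829, 0.3593]
ee_rot: [3.141, 0.0, 1.899]
wrist_force: [-0.0, -1.2, 0.1]
width: 0.0004
finger_force: 0.0
```

Call:
play_rows --translation '[[0, 0, 0.03], [0, 0, 0.03], [0, 0, 0]]' --twist '[[0, 0, 0], [0, 0, 0], [0, 0, 0]]' --gripper '[-1, -1, -1]'

```text
time: 9.5
tool_pos: [0.4919, 0.0828, 0.3569]
ee_rot: [3.141, 0.0, 1.899]
wrist_force: [0.1, 0.6, 0.8]
width: 0.0007
finger_force: 0.2
```

Call:
play_rows --translation '[[0, 0, 0.02], [0, 0, 0.02], [0, 0, 0], [0, 0, 0]]' --twist '[[0, 0, 0], [0, 0, 0], [0, 0, 0], [0, 0, 0]]' --gripper '[-1, -1, -1, -1]'

```text
time: 9.9
tool_pos: [0.4919, 0.0828, 0.3555]
ee_rot: [3.141, 0.001, 1.899]
wrist_force: [0.1, -0.9, 3.9]
width: 0.0004
finger_force: 1.6
```

The finger reads 4 N at tip z 0.1565, so the strap is resting on the caps. Next I'll lift off, move in front of the lever, and look.

Call:
play_rows --translation '[[0, 0, -0.43], [0, 0, -0.43], [0, 0, -0.43], [-0.1, 0, -0.43], [-0.28, 0.03, 0], [-0.28, 0, 0], [-0.28, 0, 0], [-0.18, 0, 0]]' --twist '[[0, 0, 0], [0, 0, 0], [0, 0, 0], [0, 0, 0], [0, 0, 0], [0, 0, 0], [0, 0, 0], [0, 0, 0]]' --gripper '[-1, -1, -1, -1, -1, -1, -1, -1]'

```text
time: 10.7
tool_pos: [0.5076, 0.0395, 0.4222]
ee_rot: [-3.139, -0.001, 1.898]
wrist_force: [-0.4, 0.5, -0.1]
width: 0.0007
finger_force: 0.0
```

```bash
python3 fit.py
python3 - <<'E'
import cv2,glob
f=sorted(glob.glob('pics/scene_*'),key=lambda s:float(s[11:-4]))[-1];print(f)
im=cv2.imread(f)[100:340,200:460];cv2.imwrite('pics/crop3.png',cv2.resize(im,None,fx=2.3,fy=2.3))
E
```

```text
mixer [0.4899 0.0924 0.3419] n 5 rms 0.0010356884193363737
strap_mid [-1.000e-04 -1.200e-02  1.566e-01] 0.66 scene
strap_mid [-0.0012 -0.0124  0.1561] 0.59 top
lever_end [-0.0033 -0.0833  0.243 ] 0.85 scene
tip in mixer [-0.0009 -0.0542  0.2249] yaw err -0.0136237501656018 [-0.03 -0.01  1.43 -0.    1.72 -0.36]
pics/scene_10.7.png
```

View pics/crop3.png

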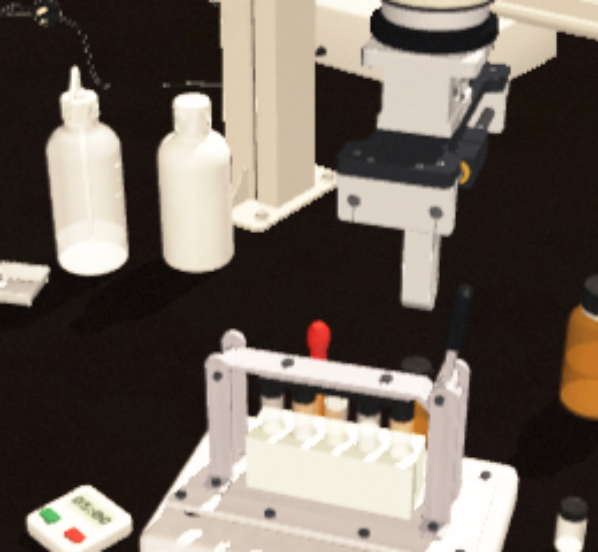

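The strap lies level with its mid at z 0.156, and the finger at crop (420,280) faces the handle at (462,310). Now I'll push the lever.

Call:
play_rows --translation '[[-0.13, 0, 0.01], [-0.13, 0, 0.01], [-0.13, 0, 0.01], [-0.15, 0, 0.02], [-0.15, 0, 0.02], [-0.15, 0, 0.02], [-0.14, 0, 0.06], [-0.14, 0, 0.06]]' --twist '[[0, 0, 0], [0, 0, 0], [0, 0, 0], [0, 0, 0], [0, 0, 0], [0, 0, 0], [0, 0, 0], [0, 0, 0]]' --gripper '[-1, -1, -1, -1, -1, -1, -1, -1]'

```text
time: 12.2
tool_pos: [0.522, -0.0021, 0.4152]
ee_rot: [-3.141, 0.0, 1.899]
wrist_force: [0.5, 0.7, -0.0]
width: 0.0007
finger_force: 0.2
```

Call:
play_rows --translation '[[-0.14, 0, 0.06], [-0.11, 0, 0.11], [-0.11, 0, 0.11], [-0.11, 0, 0.11], [-0.08, 0, 0.13], [-0.08, 0, 0.13], [-0.08, 0, 0.13], [0, 0, 0]]' --twist '[[0, 0, 0], [0, 0, 0], [0, 0, 0], [0, 0, 0], [0, 0, 0], [0, 0, 0], [0, 0, 0], [0, 0, 0]]' --gripper '[-1, -1, -1, -1, -1, -1, -1, -1]'

```text
time: 13.0
tool_pos: [0.531, -0.0288, 0.383]
ee_rot: [-3.14, -0.0, 1.898]
wrist_force: [-0.5, 0.4, 0.1]
width: 0.0003
finger_force: 0.0
```

Call:
play_rows --translation '[[-0.03, 0, 0.13], [-0.03, 0, 0.13], [-0.03, 0, 0.08], [0, 0, 0.04], [0, 0, 0.02], [0, 0, 0]]' --twist '[[0, 0, 0], [0, 0, 0], [0, 0, 0], [0, 0, 0], [0, 0, 0], [0, 0, 0]]' --gripper '[-1, -1, -1, -1, -1, -1]'

```text
time: 13.6
tool_pos: [0.5321, -0.0318, 0.3682]
ee_rot: [-3.141, -0.0, 1.899]
wrist_force: [-0.4, 0.2, 0.2]
width: 0.0004
finger_force: 0.0
```

Call:
play_rows --translation '[[0, 0, 0.03], [0, 0, 0.03], [0, 0, 0.02], [0, 0, 0], [0, 0, 0]]' --twist '[[0, 0, 0], [0, 0, 0], [0, 0, 0], [0, 0, 0], [0, 0, 0]]' --gripper '[-1, -1, -1, -1, -1]'

```text
time: 14.1
tool_pos: [0.5319, -0.0318, 0.3669]
ee_rot: [3.14, 0.001, 1.899]
wrist_force: [-2.8, 0.5, 6.6]
width: 0.0007
finger_force: 3.1
```

```bash
python3 fit.py
python3 - <<'E'
import cv2,glob
f=sorted(glob.glob('pics/scene_*'),key=lambda s:float(s[11:-4]))[-1];print(f)
im=cv2.imread(f)[100:340,200:460];cv2.imwrite('pics/crop4.png',cv2.resize(im,None,fx=2.3,fy=2.3))
E
```

```text
mixer [0.4907 0.0935 0.3452] n 6 rms 0.0011432116289788613
strap_mid [-0.002  -0.0138  0.1551] 0.65 scene
strap_mid [-0.0017 -0.0136  0.1569] 0.82 top
lever_end [-0.002  -0.1548  0.164 ] 0.71 scene
tip in mixer [-0.0036 -0.1318  0.1679] yaw err -0.01715009909193782 [-0.17  0.06  1.48 -0.    1.61 -0.49]
pics/scene_14.1.png
```

View pics/crop4.png

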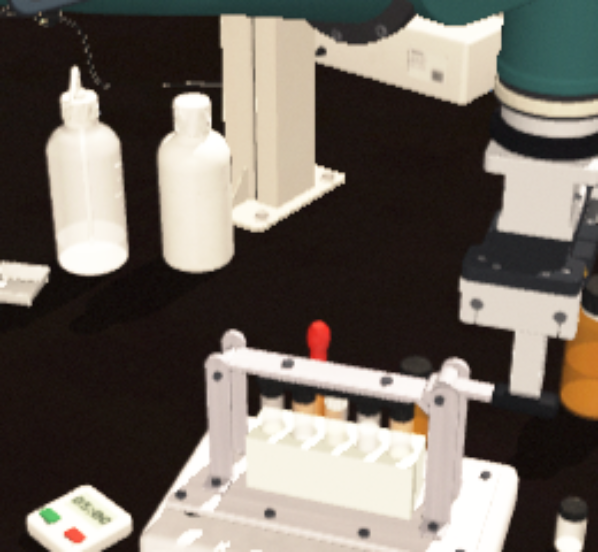

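The lever lies level with its end at z 0.164, and the finger reads 6.6 N, at its stop. I'll press a touch more to be sure, then rise clear.

Call:
play_rows --translation '[[0, 0, 0.02], [0, 0, 0], [0, 0, 0]]' --twist '[[0, 0, 0], [0, 0, 0], [0, 0, 0]]' --gripper '[-1, -1, -1]'

```text
time: 15.1
tool_pos: [0.5319, -0.0318, 0.3668]
ee_rot: [3.14, 0.001, 1.899]
wrist_force: [-2.5, -0.8, 7.8]
width: 0.0002
finger_force: 4.2
```

Call:
play_rows --translation '[[0, 0, -0.3], [0, 0, -0.6], [0, 0, -0.8], [0, 0, -0.8], [0, 0, -0.8], [0, 0, -0.4], [0, 0, 0], [0, 0, 0]]' --twist '[[0, 0, 0], [0, 0, 0], [0, 0, 0], [0, 0, 0], [0, 0, 0], [0, 0, 0], [0, 0, 0], [0, 0, 0]]' --gripper '[-1, -1, -1, -1, -1, -1, -1, -1]'

```text
time: 15.9
tool_pos: [0.5322, -0.0318, 0.5118]
ee_rot: [-3.141, -0.0, 1.899]
wrist_force: [0.4, 0.3, -1.0]
width: 0.0004
finger_force: 0.0
```

```bash
python3 fit.py
python3 - <<'E'
import cv2,glob
f=sorted(glob.glob('pics/scene_*'),key=lambda s:float(s[11:-4]))[-1];print(f)
im=cv2.imread(f)[160:400,200:460];cv2.imwrite('pics/crop5.png',cv2.resize(im,None,fx=2.3,fy=2.3))
E
```

```text
mixer [0.489  0.0927 0.335 ] n 6 rms 0.0013609689527456837
strap_mid [ 0.0005 -0.014   0.1598] 0.58 scene
strap_mid [ 0.0014 -0.0138  0.1565] 0.84 top
lever_end [-0.0002 -0.1546  0.1679] 0.81 scene
lever_end [0.1249 0.0488 0.004 ] 0.7 scene
lever_end [ 0.0024 -0.1524  0.1607] 0.97 top
tip in mixer [-2.000e-04 -1.318e-01  3.133e-01] yaw err -0.006931307247801444 [-0.17  0.05  1.19 -0.    1.89 -0.49]
pics/scene_15.9.png
```

View pics/crop5.png

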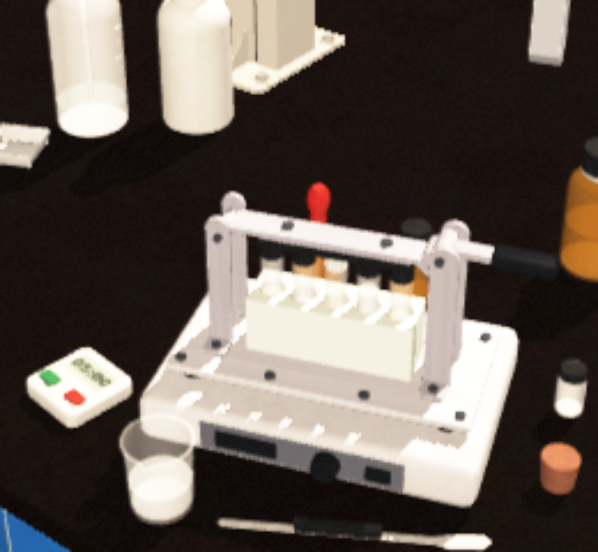

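The lever lies level at crop (525,262), the strap is closed over the vials, the bystanders are where they were, and the fingers are well clear. I'm handing in.

```bash
python3 -c "
from bench import robot
print(robot.close_job())"
```

```text
the job is handed in; nothing more can be done
None
```

The job is handed in, with no verdict returned: the strap is closed on the five vials and the lever is down at its stop, the highest wrist force reading was about 8 N, the other items look undisturbed, and the fingers ended clear (pad force and vial positions not measured directly).

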